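# Renew a spectrometer's desiccant, fasten its hatch and hold it down on the new gasket

### The arm

A 6-joint arm with a two-finger parallel gripper is mounted at the origin on the work surface. World frame = base frame: x ahead of the robot, y to its left, z up, the work surface at z = 0. Lengths are in m, angles in rad, forces in N, time in s.
With the tool pointing down it reaches from about 0.275 to 0.85 m from the base axis. Payload 5.2 kg.
Tool frame: the origin (TCP) lies midway between the tips of the shut fingers; the grasp point (between the pads) lies 19 mm behind it; z points along the fingers, y is the line along which they close (so a half turn about z gives the same grasp; the last joint's range is limited). The gripper opens to 85 mm and grips with 20 to 120 N. Pads are 22 mm wide; open, the fingers measure 114 mm over their backs; the gripper's body (76 mm by 85 mm) begins 54 mm behind the grasp point. The pads swing forward as they close: fully open they stand 13 mm farther back than shut.
Start: joints at [1.069, 0.259, 1.535, -0, 1.348, -0.203], TCP at [0.162, 0.526, 0.231] pointing down, gripper open.
Joint ranges: [-3.14, 3.14], [-0.91, 2.08], [0.19, 2.58], [-1.22, 4.36], [0.22, 2.71], [-3.12, 3.12]. Speed limits (rad/s): [2.57, 2.57, 3.14, 3.14, 3.14, 3.14].

### API

Orientations are given as [roll, pitch, yaw] about the fixed x, y, z axes, in that order (R = Rz(yaw) Ry(pitch) Rx(roll)).
In Python, from cell import observe, read_camera, job_done gives the robot as it stands.
- The arm moves only by the shell command python3 -m crank 'ROWS' [FORCE]. ROWS is JSON, one flat list of numbers, 7 for each row, row after row: the shift along the world's x, y, z in units of 0.3 m (1.0 is 0.3 m), then the turn, a rotation vector about the world's x, y, z in units of 90 degrees (1.0 is 90 degrees), then the opening, from 0 (shut) to 1 (fully open). A call has 1 to 12 rows; each row is the pose to reach, as a shift and turn from the pose commanded when the call began; what a row does not reach only later rows make up. A row lasts 1/12 s, in which the tool goes at most 41.7 mm and 7.16 degrees, less where a joint would pass 70% of its speed; a pose out of reach is approached as far as the arm can. A call with a number of a shift or a turn outside -1 to 1 is refused whole. A call with a gripper value outside its range is refused whole. The fingers move at their own pace and stop on an object; FORCE is the grip in N (left out, the last holds). Time passes only in rows, so rows that repeat a pose let the fingers close. It gives the time, the measured TCP pose, the force, the opening and the grip force at its end, in the units of the state.
- observe(): the state, without advancing time (a new reading comes with each control period).
- read_camera(name): name is "side" or "top" or "wrist"; returns a dict with "color" (384x512x3 uint8, red, green, blue), "z_map" (384x512 float32, m along the optical axis (not along the pixel's ray), 0 where there is no reading), "fx", "fy", "cx", "cy" (pixels), "world_from_camera" (4x4, takes a point from camera to world coordinates); the wrist camera has in their place "hand_eye" (4x4, takes a point from camera to tool coordinates, whose origin is the TCP and whose axes are the flange's). Camera axes: x right, y up, looking along -z (the intrinsics and any distortion apply to the point x, -y, -z); pixel columns grow to the right and rows downward; lengths in m; the calibration is good to about 2 mm. A picture is of the moment at which its call begins: read the wrist's pose just before it.
- job_done(): hands the job in; it is judged then, once.
The state is a dict: "clock": time; "q": joint angles; "joint_vel": joint speeds; "joint_efforts": joint torques, N m; "eef_pos": TCP position; "ee_rot": TCP orientation; "contact_force": force on the tool from outside, world axes, zero at the start; "torque": the same for the moment, N m; "grip_width": finger opening in m; "gripper_force": force on a finger pad.
Only numpy, scipy, OpenCV 4.12 (cv2) and the standard library are available. Lean on these libraries where they do the work, as an engineer would, in place of code of your own. Each camera call takes 0.05 s, during which the arm holds its last target. There are 200 camera calls.

### The job

Renew the bench spectrometer's desiccant: stand the short perforated canister (not the tall one) upright in the round seat inside the open compartment, let go of it and swing the hatch shut over it. The new gasket is springy, so it helps to lean on the hatch's wing-headed quarter-turn fastener as you turn it clockwise until the slot lines up with the two marks, then take the fingers off the fastener. Last, press on the bare hatch plate with the fingers until it lies flat against the frame, and finish while still holding it pressed there; leave the other things on the bench where they are.

Things in the scene. Friction and masses are not known exactly. Their poses are not given: they have to be found in the camera images.
- spectrometer: White bench instrument, 240 (x) x 300 (y) x 130 high, fixed. Origin: centre of its underside; x to its back, y to its left, z up (it stands at some yaw). In the right half of its top is the desiccant compartment, a square opening from x = -77 to +17 and y = -117 to -23 mm, 90 deep, closed by the hatch. The left half of the top is flat and free (a steel disc 4 mm high).
- well_floor (a point): Middle of the compartment's floor, 40 mm above the bench, 90 mm below the housing's top. A plate 8 mm high on the floor has a round seat, 51 mm across with a 2 mm chamfer, centred on this point: the short canister (46 mm across) stands in it. Axes as the spectrometer's.
- canister_mid (a point): The short desiccant canister: upright perforated aluminium can, 46 mm across, 50 high, with a round black knob 18 mm across and 22 high on top (72 in all; 0.08 to 0.17 kg). Point: on its axis, half-way up, so the knob spans 14 to 36 mm above it and the underside is 36 mm below it. z: its axis, up. Seated, the point is 36 mm above well_floor.
- hatch_hinge (a point): Middle of the hatch's hinge line, level with the top of the housing (130 mm above the bench). The line runs along the spectrometer's x axis, which are also this point's axes. The hatch is an aluminium plate 130 x 130 x 6, 0.25 kg; shut, it reaches 130 mm from here to the right (-y), outer face 6 mm above this point, and 65 mm to front and back. It opens by lifting its right edge up and over to the left.
- hatch (a joint): Opening angle of the hatch, rad: 0 flat against the frame; starts at 1.5 to 1.7 (standing open). Stiff hinge (0.15 N m), stays open; near the closed end it may fall by its weight. Shut but unpressed it rests on the springy gasket at about 0.05; fastened but unpressed it stands off at about 0.02; pressed home (about 7 N at press_spot) it is at 0.
- fastener (a joint): Turn of the fastener, rad: starts at 0 to 0.25; 1.571 is a quarter turn, against a stop, the slot in line with the two marks. Grows clockwise seen from above the shut hatch. At 0 wing and slot lie along the hinge line, at 1.571 square to it. Its round-nosed cam has to pass under the frame's lip, some 3 mm below the hatch's rest on the gasket: pushing down helps. Friction 0.05 N m.
- fastener_top (a point): Middle of the top of the fastener's wing: a steel bar 38 long, 10 thick, 22 high (slot along its top) on a boss 28 across and 5 high; this top is 27 mm above the hatch's outer face. x: along the wing; z: the hatch's outward normal. It lies on the turning axis, 100 mm from the hinge line and midway along the plate.
- press_spot (a point): Bare spot on the hatch's outer face, 100 mm from the hinge line and 45 mm from the fastener's axis towards the spectrometer's front; the plate's front edge is 20 mm farther. z: outward normal. A good place to push the hatch from behind and to hold it down at the end.
- tall_canister_mid (a point): Bystander: a canister like the short one but 117 mm high in all (95 mm can, same knob); it is too tall for this compartment. Point half-way up.
- petri_mid (a point): Bystander: closed petri dish, 94 mm across, 16 high. Point half-way up.
- beaker_mid (a point): Bystander: glass beaker, 72 mm across, 90 high. Point half-way up.
- jar_mid (a point): Bystander: amber jar with black cap, 60 mm across, 100 high. Point half-way up.
- screwdriver_mid (a point): Bystander: black screwdriver lying on the bench, 160 long, 26 thick. Point at its middle; x towards its tip.
- slide_box_mid (a point): Bystander: grey and white slide box, 85 x 60 x 31. Point half-way up.
- dish_mid (a point): Bystander: small white weighing dish, 70 mm across, 24 high. Point half-way up.

How it is judged:
By the outcome, as a careful person would: the job done as asked, in the order asked, and still so for the second after the job is handed in, while the arm keeps its last pose, push and grip.
It also fails if it takes over 72 s, if anything falls off the work surface, if the arm or the gripper's body presses on something with over 40 N, if the wrist force passes 120 N, or if a joint passes its speed limit or range.

## Working session

There is one attempt and no reset: what is moved stays moved. The work goes in short steps, Python scripts to look and compute and a shell command to move; the robot and the scene stay as the last step left them, time stands still between calls to the robot, and variables do not carry over. Pictures are saved under pics/ and viewed, at most 10 in all, crops included, and the job is handed in when it is done.

```bash
ls; mkdir -p pics
python3 - <<'E'
from cell import observe, read_camera
import cv2,numpy as np
o=observe();print(o)
ims=[]
for n in("side","top","wrist"):
    r=read_camera(n);np.savez(f"{n}0.npz",**r);cv2.imwrite(f"pics/{n}0.png",r["color"][:,:,::-1]);
    print(n,r["fx"],r["cx"],r["cy"],[k for k in r]);print(np.round(r.get("world_from_camera",r.get("hand_eye")),3))
E
```

```text
pics
{'clock': 0.0, 'q': array([ 1.06923526e+00,  2.59396261e-01,  1.53609521e+00, -2.46113153e-05,
        1.34798750e+00, -2.02776142e-01]), 'joint_vel': array([ 7.64832003e-05,  5.38409444e-04,  1.22702468e-03,  3.93864148e-04,
        3.98827929e-04, -1.35269010e-03]), 'joint_efforts': array([ 1.05565738e-03, -4.46022320e+01, -2.90583569e+01, -1.44059680e-05,
        1.16962343e-02,  1.23489826e-05]), 'eef_pos': array([0.16161074, 0.525166  , 0.23044116]), 'ee_rot': array([-3.13974015e+00, -3.56382958e-04,  2.84281286e+00]), 'contact_force': array([ 0.25394886, -0.19954035, -0.77560355]), 'torque': array([ 0.03166419,  0.06621897, -0.00221031]), 'gripper_force': 0.0, 'grip_width': 0.08520091792928694}
side 463.24724007499793 258.20795074762947 191.28347829876776 ['color', 'z_map', 'fx', 'fy', 'cx', 'cy', 'world_from_camera']
[[-0.999  0.024 -0.026  0.488]
 [-0.035 -0.542  0.84   1.087]
 [ 0.006  0.84   0.542  0.793]
 [ 0.     0.     0.     1.   ]]
top 422.47453814679807 249.12889503095437 194.43374739664782 ['color', 'z_map', 'fx', 'fy', 'cx', 'cy', 'world_from_camera']
[[-0.027  0.993 -0.116  0.382]
 [-1.    -0.027  0.006  0.043]
 [ 0.002  0.116  0.993  1.421]
 [ 0.     0.     0.     1.   ]]
wrist 342.38463427174037 256.72256447540207 194.76185075040976 ['color', 'z_map', 'fx', 'fy', 'cx', 'cy', 'hand_eye']
[[ 0.001  0.959  0.284  0.073]
 [ 1.    -0.001 -0.001 -0.   ]
 [-0.001  0.284 -0.959 -0.142]
 [ 0.     0.     0.     1.   ]]
```

View pics/top0.png

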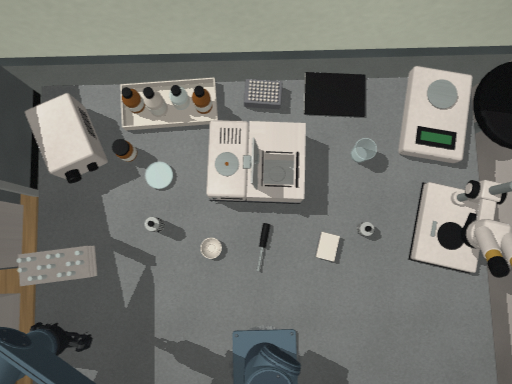

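View pics/side0.png

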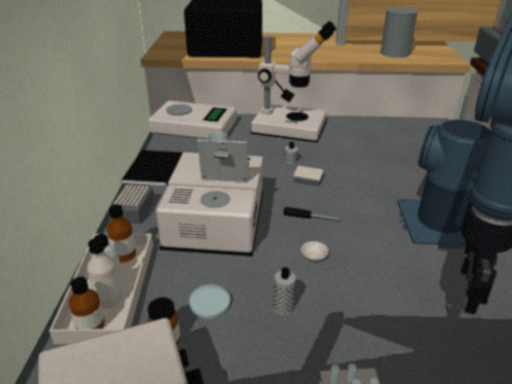

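Top view: the spectrometer is at about (257,162) with yaw near 0. Its hatch stands open near column 253 with the fastener at (247,160), and the compartment is at (279,168). The side view shows that the canister at top-view (152,225) is the tall one, so the short one is at (367,230).

```bash
cat > h.py <<'E'
import numpy as np,cv2
def cloud(r,T):
    z=r["z_map"];v,u=np.mgrid[:z.shape[0],:z.shape[1]]
    p=np.stack([(u-r["cx"])/r["fx"]*z,-(v-r["cy"])/r["fy"]*z,-z],-1)
    return p@T[:3,:3].T+T[:3,3]
def Rpy(e):
    from scipy.spatial.transform import Rotation as R
    return R.from_euler("xyz",e).as_matrix()
def wristT(o,r):
    T=np.eye(4);T[:3,:3]=Rpy(o["ee_rot"]);T[:3,3]=o["eef_pos"];return T@r["hand_eye"]
E
python3 - <<'E'
import numpy as np,cv2
from h import *
r=dict(np.load("top0.npz"));P=cloud(r,r["world_from_camera"])
z=P[...,2];ok=r["z_map"]>0
print("bench z",np.median(z[215:260,270:310]))
# spectrometer top
m=np.zeros(z.shape,bool);m[110:215,200:315]=1
m&=(abs(z-0.13)<0.012)&ok
q=P[m][:,:2].astype(np.float32);print("top z",np.median(z[m]),len(q))
rect=cv2.minAreaRect(q);print(rect, cv2.boxPoints(rect))
for n,(u,v) in dict(short=(367,230),tall=(152,225)).items():
    s=P[v-14:v+15,u-14:u+15].reshape(-1,3);s=s[s[:,2]>.02]
    zm=np.percentile(s[:,2],97);k=s[s[:,2]>zm-.012]
    print(n,"ztop",zm,"knob",np.median(k,0),len(k),"all mean",s[s[:,2]>.04].min(0),s.max(0))
# hatch
s=P[110:215,225:280].reshape(-1,3);h=s[s[:,2]>.16];print("hatch",len(h),h.min(0),h.max(0),np.median(h,0))
t=h[h[:,2]>.235];print(len(t),t.min(0),t.max(0),np.median(t,0))
r=dict(np.load("side0.npz"));P=cloud(r,r["world_from_camera"])
s=P[125:190,185:260].reshape(-1,3);h=s[(s[:,2]>.16)&(s[:,2]<.3)]
print("side hatch",h.min(0),h.max(0))
for lo in np.arange(.14,.28,.02):
    k=h[(h[:,2]>lo)&(h[:,2]<lo+.02)]
    if len(k):print(round(lo,2),len(k),np.percentile(k,[5,50,95],axis=0).round(3).tolist())
# short canister
s=P[138:168,278:305].reshape(-1,3);s=s[(s[:,2]>.02)]
print("short side",np.median(s,0),s.min(0),s.max(0))
E
```

```text
bench z -0.00027264455012332434
top z 0.13002899432889348 6069
((0.6448088884353638, 0.010914042592048645), (0.30227136611938477, 0.2441309541463852), 86.40054321289062) [[ 0.51349574 -0.1322601 ]
 [ 0.7571451  -0.1475869 ]
 [ 0.77612203  0.15408818]
 [ 0.53247267  0.16941498]]
short ztop 0.0748311959144343 knob [ 0.42180108 -0.341082    0.07214383] 29 all mean [ 0.38186345 -0.36500905  0.04049981] [0.4432444  0.04349159 1.4209535 ]
tall ztop 0.11707077307691495 knob [0.45372411 0.3413461  0.11594957] 33 all mean [0.38186345 0.04349159 0.04174578] [0.47533582 0.36540226 1.4209535 ]
hatch 414 [0.38186345 0.00531902 0.16123612] [0.6810162  0.05227735 1.4209535 ] [0.61324621 0.02362016 0.23314279]
178 [0.38186345 0.00569322 0.23510933] [0.6810162  0.04559949 1.4209535 ] [0.61012891 0.0248966  0.2572803 ]
side hatch [0.54850465 0.01144302 0.16016086] [0.67893379 0.0565414  0.2629221 ]
0.16 292 [[0.554, 0.013, 0.161], [0.613, 0.019, 0.17], [0.672, 0.024, 0.179]]
0.18 290 [[0.556, 0.016, 0.181], [0.612, 0.021, 0.19], [0.671, 0.026, 0.198]]
0.2 243 [[0.556, 0.017, 0.201], [0.609, 0.023, 0.209], [0.674, 0.028, 0.219]]
0.22 371 [[0.556, 0.021, 0.221], [0.613, 0.028, 0.232], [0.671, 0.053, 0.239]]
0.24 348 [[0.555, 0.023, 0.241], [0.614, 0.028, 0.25], [0.671, 0.033, 0.259]]
0.26 37 [[0.559, 0.022, 0.26], [0.614, 0.029, 0.261], [0.674, 0.033, 0.262]]
short side [ 0.41943812 -0.32769586  0.04696915] [ 0.37843384 -0.36005204  0.02011581] [0.48766669 1.08677469 0.79330151]
```

Run:
```python
import cv2
a=cv2.imread("pics/top0.png")[105:250,200:390];cv2.imwrite("pics/topcrop.png",cv2.resize(a,None,fx=4,fy=4,interpolation=2))
```

```text
(no output)
```

View pics/topcrop.png

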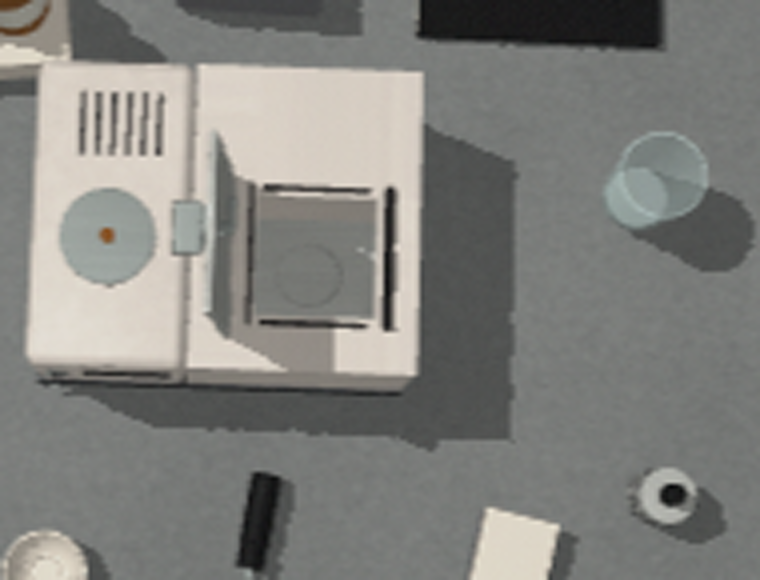

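The crop shows the well seat circle at about crop (307,275), which is full-image (276.8,173.8), and the short canister's knob at (368,229). I have poses for everything the first stage needs, so I'll head for the short canister with the arm held high.

```bash
python3 -m crank '[0.43,-0.93,0,0,0,0.15,0.5, 0.43,-0.93,0,0,0,0.15,0.5, 0.43,-0.93,0,0,0,0.15,0.5, 0.43,-0.93,0,0,0,0.15,0.5, 0.43,-0.93,0,0,0,0.15,0.5, 0.43,-0.93,0,0,0,0.15,0.5, 0.43,-0.93,0,0,0,0.15,0.5, 0.43,-0.93,0,0,0,0.15,0.5, 0.43,-0.93,0,0,0,0.15,0.5]' 40
python3 -m crank '[0.37,-0.97,0,0,0,0,0.5, 0.37,-0.97,0,0,0,0,0.5, 0.37,-0.97,0,0,0,0,0.5, 0.37,-0.97,0,0,0,0,0.5, 0.37,-0.97,0,0,0,0,0.5, 0.37,-0.97,0,0,0,0,0.5, 0.37,-0.97,0,0,0,0,0.5, 0.37,-0.97,0,0,0,0,0.5, 0.37,-0.97,0,0,0,0,0.5]'
```

```text
clock: 0.9
eef_pos: [0.2921, 0.2436, 0.2313]
ee_rot: [-3.14, 0.001, 3.074]
contact_force: [0.1, 1.4, -0.1]
grip_width: 0.0428
gripper_force: 0.0
clock: 1.65
eef_pos: [0.4036, -0.0478, 0.2312]
ee_rot: [-3.14, 0.001, 3.074]
contact_force: [1.1, 0.0, -0.1]
grip_width: 0.0428
gripper_force: 0.0
```

Run:
```python
import numpy as np
from h import *
r=dict(np.load("top0.npz"));T=r["world_from_camera"]
def ray(u,v,z):
    d=T[:3,:3]@np.array([(u-r["cx"])/r["fx"],-(v-r["cy"])/r["fy"],-1]);return T[:3,3]+d*(z-T[2,3])/d[2]
print("seat",ray(276.8,173.8,.048))
```

```text
seat [ 0.6084783 -0.0571472  0.048    ]
```

```bash
python3 -m crank '[0.06,-0.98,-0.15,0,0,0,0.5, 0.06,-0.98,-0.15,0,0,0,0.5, 0.06,-0.98,-0.15,0,0,0,0.5, 0.06,-0.98,-0.15,0,0,0,0.5, 0.06,-0.98,-0.15,0,0,0,0.5, 0.06,-0.98,-0.15,0,0,0,0.5, 0.06,-0.98,-0.15,0,0,0,0.5, 0.06,-0.98,-0.15,0,0,0,0.5, 0.06,-0.98,-0.15,0,0,0,0.5, 0.06,-0.98,-0.15,0,0,0,0.5]'
python3 - <<'E'
from cell import *
from h import *
o=observe();r=read_camera("wrist");P=cloud(r,wristT(o,r));cv2.imwrite("pics/w1.png",r["color"][:,:,::-1])
m=(P[...,2]>.066)&(P[...,2]<.078)&(r["z_map"]>0)&(np.hypot(P[...,0]-.42,P[...,1]+.34)<.03)
print(o["eef_pos"],m.sum(),P[m].min(0),P[m].max(0),P[m].mean(0))
m=(P[...,2]>.044)&(P[...,2]<.055)&(r["z_map"]>0)&(np.hypot(P[...,0]-.42,P[...,1]+.34)<.04)
print(m.sum(),P[m].min(0),P[m].max(0),P[m].mean(0))
E
```

```text
clock: 2.48
eef_pos: [0.42, -0.3367, 0.1857]
ee_rot: [3.139, -0.001, 3.078]
contact_force: [0.4, 0.7, 0.3]
grip_width: 0.0423
gripper_force: 0.0
[ 0.4200113  -0.33669266  0.1856594 ] 407 [ 0.41044997 -0.35160074  0.06614375] [ 0.42788506 -0.33425945  0.07337477] [ 0.41867182 -0.34278055  0.07132691]
1757 [ 0.39657323 -0.36550463  0.04430081] [ 0.44216178 -0.32042079  0.05468961] [ 0.41713085 -0.34260004  0.0496226 ]
```

```bash
python3 -m crank '[0,-0.02,-0.15,0,0,0,0.5, 0,-0.02,-0.3,0,0,0,0.5, 0,-0.02,-0.38,0,0,0,0.5, 0,-0.02,-0.44,0,0,0,0.5, 0,-0.02,-0.44,0,0,0,0.3, 0,-0.02,-0.44,0,0,0,0, 0,-0.02,-0.44,0,0,0,0, 0,-0.02,-0.44,0,0,0,0, 0,-0.02,-0.44,0,0,0,0, 0,-0.02,-0.44,0,0,0,0]' 50
python3 -m crank '[0,0,0.1,0,0,0,0, 0,0,0.3,0,0,0,0, 0,0,0.5,0,0,0,0, 0,0,0.7,0,0,0,0, 0,0,0.7,0,0,0,0, 0,0,0.7,0,0,0,0, 0,0,0.7,0,0,0,0]'
```

```text
clock: 3.37
eef_pos: [0.4205, -0.3448, 0.0557]
ee_rot: [-3.14, 0.002, 3.079]
contact_force: [-0.2, 0.3, -1.3]
grip_width: 0.0163
gripper_force: 48.8
clock: 3.95
eef_pos: [0.4214, -0.3463, 0.2702]
ee_rot: [-3.134, 0.007, 3.078]
contact_force: [0.1, -0.1, -0.8]
grip_width: 0.0158
gripper_force: 49.1
```

```bash
python3 -m crank '[0.63,0.96,0,0,0,0,0, 0.63,0.96,0,0,0,0,0, 0.63,0.96,0,0,0,0,0, 0.63,0.96,0,0,0,0,0, 0.63,0.96,0,0,0,0,0, 0.63,0.96,0,0,0,0,0, 0.63,0.96,0,0,0,0,0, 0.63,0.96,0,0,0,0,0, 0.63,0.96,0,0,0,0,0, 0.63,0.96,0,0,0,0,0, 0.63,0.96,0,0,0,0,0]'
python3 - <<'E'
from cell import *
from h import *
o=observe();r=read_camera("wrist");P=cloud(r,wristT(o,r));cv2.imwrite("pics/w2.png",r["color"][:,:,::-1])
np.savez("w2.npz",P=P,**r);print(o["eef_pos"],o["ee_rot"])
E
```

```text
clock: 4.87
eef_pos: [0.6082, -0.0558, 0.2625]
ee_rot: [-3.142, -0.003, 3.08]
contact_force: [-0.2, 0.1, -1.4]
grip_width: 0.016
gripper_force: 49.3
[ 0.60818137 -0.05584751  0.26252293] [-3.14153019e+00 -3.12262483e-03  3.08018300e+00]
```

View pics/w2.png

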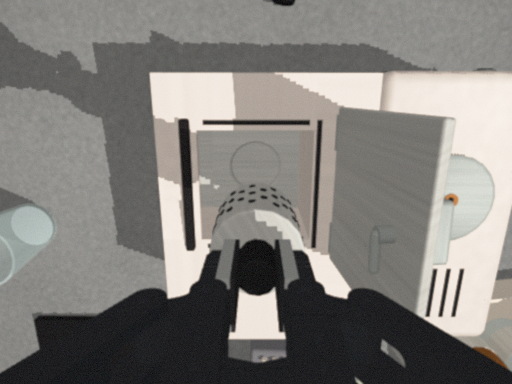

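The wrist view shows the seat circle at about (255,165), the canister held upright near (257,240), and the hatch clear to the right. I'll compute the seat centre and the canister axis from this image.

Run:
```python
from h import *
d=dict(np.load("w2.npz"));P=d["P"];c=d["color"]
g=cv2.cvtColor(c,cv2.COLOR_RGB2GRAY)
from cell import observe
T=wristT(observe(),d)
def ray(u,v,z):
    q=T[:3,:3]@np.array([(u-d["cx"])/d["fx"],-(v-d["cy"])/d["fy"],-1]);return T[:3,3]+q*(z-T[2,3])/q[2]
# circle: dark thin line via blackhat
bh=cv2.morphologyEx(g,cv2.MORPH_BLACKHAT,np.ones((7,7),np.uint8)).astype(int)
ys,xs=np.mgrid[135:192,222:290];s=bh[135:192,222:290]
R=np.hypot(xs-255,ys-164);k=(s>8)&(R>19)&(R<30)
pts=np.array([ray(u,v,.048)[:2] for u,v in zip(xs[k],ys[k])])
A=np.c_[2*pts,np.ones(len(pts))];x=np.linalg.lstsq(A,(pts**2).sum(1),rcond=None)[0]
res=abs(np.hypot(*(pts-x[:2]).T)-np.sqrt(x[2]+x[:2]@x[:2]));kk=res<.002
x=np.linalg.lstsq(A[kk],(pts[kk]**2).sum(1),rcond=None)[0]
print("seat",x[:2],np.sqrt(x[2]+x[:2]@x[:2]),len(pts),kk.sum())
zz=P[...,2];print("floor z",np.median(zz[160:170,250:260]))
# opening edges at z .13
m=(abs(zz-.13)<.005);e=[]
for v in (150,170): 
    row=np.where(~m[v,160:330])[0]+160; print(v,P[v,[row.min()-1,row.max()+1],:2])
# can in tool: top ring z
m=(d["z_map"]>0)&(np.hypot(P[...,0]-.608,P[...,1]+.056)<.035)&(zz>.19)&(zz<.262)
for lo in (.205,.215,.225,.235,.245,.255):
    q=P[m&(zz>lo)&(zz<lo+.01)]
    if len(q)>5:print(lo,len(q),q.min(0),q.max(0))
```

```text
seat [ 0.60838832 -0.05819956] 0.026068299961599026 355 284
floor z 0.039637825281698624
150 [[ 0.57405674 -0.11440878]
 [ 0.58099728 -0.00870805]]
170 [[ 0.59022061 -0.11564524]
 [ 0.59769767 -0.0095129 ]]
0.205 138 [ 0.58433914 -0.07630609  0.2087746 ] [ 0.59678382 -0.03687434  0.21497893]
0.215 301 [ 0.58415483 -0.07772466  0.21506202] [ 0.5995048  -0.0343514   0.22498328]
0.225 380 [ 0.58431311 -0.07855662  0.22501081] [ 0.60203157 -0.03400349  0.23498922]
0.235 408 [ 0.5845481  -0.07870729  0.23501344] [ 0.60316169 -0.03337949  0.24496999]
0.245 546 [ 0.58420937 -0.07703276  0.24503724] [ 0.60639192 -0.03274235  0.25497163]
0.255 2636 [ 0.58484488 -0.07824068  0.25501141] [ 0.63033896 -0.03298809  0.26198671]
```

```bash
python3 -m crank '[0.004,-0.007,0,0,0,0,0, 0.004,-0.007,-0.1,0,0,0,0, 0.004,-0.007,-0.2,0,0,0,0, 0.004,-0.007,-0.3,0,0,0,0, 0.004,-0.007,-0.4,0,0,0,0, 0.004,-0.007,-0.46,0,0,0,0, 0.004,-0.007,-0.5,0,0,0,0, 0.004,-0.007,-0.5,0,0,0,0, 0.004,-0.007,-0.5,0,0,0,0]'
python3 -m crank '[0,0,-0.02,0,0,0,0, 0,0,-0.03,0,0,0,0, 0,0,-0.04,0,0,0,0, 0,0,-0.05,0,0,0,0, 0,0,-0.05,0,0,0,0, 0,0,-0.05,0,0,0,0]'
```

```text
clock: 5.67
eef_pos: [0.6093, -0.06, 0.114]
ee_rot: [3.142, -0.001, 3.076]
contact_force: [1.1, 0.2, -1.0]
grip_width: 0.016
gripper_force: 49.3
clock: 6.17
eef_pos: [0.61, -0.0584, 0.0993]
ee_rot: [3.142, -0.0, 3.079]
contact_force: [-0.4, -0.8, -1.1]
grip_width: 0.0158
gripper_force: 49.3
```

```bash
python3 -m crank '[0,0,-0.006,0,0,0,0, 0,0,-0.01,0,0,0,0, 0,0,-0.012,0,0,0,0, 0,0,-0.012,0,0,0,0]'
python3 -m crank '[0,0,0,0,0,0,0.2, 0,0,0,0,0,0,0.4, 0,0,0,0,0,0,0.4, 0,0,0,0,0,0,0.4, 0,0,0.1,0,0,0,0.4, 0,0,0.2,0,0,0,0.4, 0,0,0.3,0,0,0,0.4, 0,0,0.42,0,0,0,0.4, 0,0,0.54,0,0,0,0.4, 0,0,0.54,0,0,0,0.4]'
python3 - <<'E'
from cell import *
from h import *
o=observe();r=read_camera("wrist");P=cloud(r,wristT(o,r));cv2.imwrite("pics/w3.png",r["color"][:,:,::-1])
zz=P[...,2];v=(r["z_map"]>0)&(np.hypot(P[...,0]-.609,P[...,1]+.058)<.035)
m=v&(zz>.105)&(zz<.12);print("knob top",m.sum(),P[m].min(0),P[m].max(0),np.median(zz[m]))
m=v&(zz>.08)&(zz<.097);print("can top",m.sum(),P[m].min(0),P[m].max(0),np.median(zz[m]))
r=read_camera("side");P=cloud(r,r["world_from_camera"])
h=P[120:190,185:260].reshape(-1,3);h=h[(h[:,2]>.15)&(h[:,2]<.262)&(h[:,1]<.06)&(h[:,1]>.0)]
a=np.polyfit(h[:,2],h[:,1],1);print("hatch slope",a,"y at .13",np.polyval(a,.13),h[:,0].min(),h[:,0].max(),o["eef_pos"])
E
```

```text
clock: 6.5
eef_pos: [0.61, -0.0584, 0.0955]
ee_rot: [3.142, -0.0, 3.079]
contact_force: [0.1, 0.0, -0.9]
grip_width: 0.0158
gripper_force: 49.3
clock: 7.33
eef_pos: [0.6135, -0.0593, 0.2667]
ee_rot: [-3.139, 0.014, 3.079]
contact_force: [1.8, -1.2, 1.2]
grip_width: 0.034
gripper_force: 0.0
knob top 317 [ 0.60064041 -0.06720254  0.10551734] [ 0.61799033 -0.05003462  0.11359201] 0.11147320232789826
can top 1442 [ 0.58646309 -0.08131442  0.08000074] [ 0.63135391 -0.03602995  0.09657861] 0.08972064290304355
hatch slope [ 0.18111584 -0.01008437] y at .13 0.013460692008278076 0.548565833092705 0.6793010193174519 [ 0.61352489 -0.05934891  0.26666109]
```

View pics/w3.png

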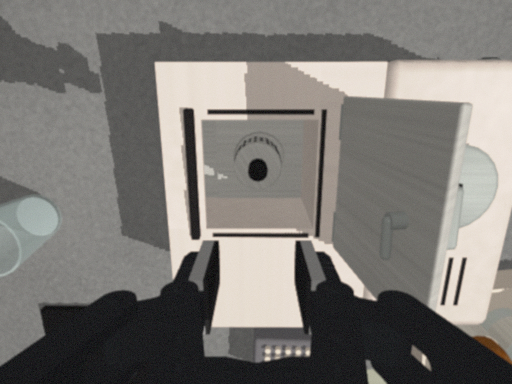

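The canister is seated: its knob top is at z≈0.112, at image (257,170) in the well. Next I'll shut the fingers, rise over the hatch and drop behind it in line with press_spot.

```bash
python3 -m crank '[-0.04,0,0.18,0,0,0,0, -0.1,0,0.22,0,0,0,0, -0.13,0.12,0.22,0,0,0,0, -0.13,0.24,0.22,0,0,0,0, -0.13,0.36,0.22,0,0,0,0, -0.13,0.48,0.22,0,0,0,0, -0.13,0.5,0.2,0,0,0,0, -0.13,0.5,0.1,0,0,0,0, -0.13,0.5,0,0,0,0,0, -0.13,0.5,-0.1,0,0,0,0, -0.13,0.5,-0.12,0,0,0,0, -0.13,0.5,-0.12,0,0,0,0]'
```

```text
clock: 8.43
eef_pos: [0.5689, 0.0913, 0.2181]
ee_rot: [-3.141, -0.008, 3.078]
contact_force: [-0.9, 1.1, -0.4]
grip_width: -0.0002
gripper_force: 0.0
```

```bash
python3 -c "
from cell import *;print(observe()['eef_pos'],observe()['contact_force'])"
```

```text
[0.56888297 0.09127477 0.21811669] [-0.91993053  1.09160305 -0.44673068]
```

```bash
python3 -m crank '[0,-0.1,0,0,0,0,0, 0,-0.15,0,0,0,0,0, 0,-0.2,0,0,0,0,0, 0,-0.245,0,0,0,0,0, 0,-0.29,0.01,0,0,0,0, -0.005,-0.335,0,0,0,0,0, -0.01,-0.38,-0.015,0,0,0,0, -0.01,-0.42,-0.045,0,0,0,0, -0.01,-0.46,-0.08,0,0,0,0, -0.01,-0.46,-0.08,0,0,0,0]'
python3 - <<'E'
from cell import *
from h import *
r=read_camera("side");P=cloud(r,r["world_from_camera"]);cv2.imwrite("pics/s2.png",r["color"][:,:,::-1])
h=P[110:200,175:265].reshape(-1,3);h=h[(h[:,0]>.59)&(h[:,0]<.67)&(h[:,1]<-.005)&(h[:,1]>-.14)&(h[:,2]>.14)&(h[:,2]<.26)]
print(len(h),np.polyfit(h[:,1],h[:,2],1),h.min(0),h.max(0))
E
```

```text
clock: 9.27
eef_pos: [0.5666, -0.0489, 0.1947]
ee_rot: [-3.141, -0.004, 3.076]
contact_force: [-0.8, -0.3, -0.0]
grip_width: 0.0
gripper_force: 0.0
1023 [-0.78323225  0.1457228 ] [ 0.59015437 -0.09676942  0.14158923] [ 0.66997811 -0.00501364  0.22152958]
```

View pics/s2.png

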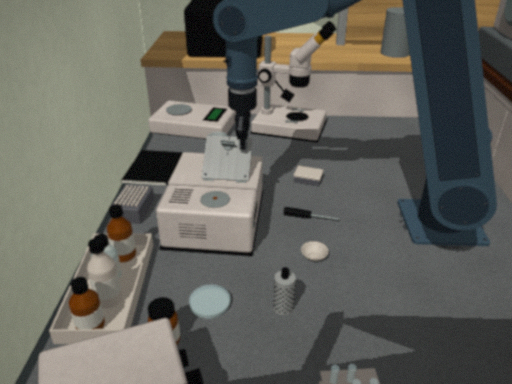

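The hatch is following the fingers and is now about 0.66 rad open. I'll carry on closing it, then lift off and look at it.

```bash
python3 -m crank '[0,-0.025,-0.035,0,0,0,0, 0,-0.05,-0.07,0,0,0,0, -0.005,-0.065,-0.1,0,0,0,0, -0.01,-0.075,-0.13,0,0,0,0, -0.01,-0.085,-0.155,0,0,0,0, -0.01,-0.085,-0.18,0,0,0,0, -0.01,-0.085,-0.18,0,0,0,0]'
python3 -m crank '[0,0,0.1,0,0,0,0, 0,0,0.2,0,0,0,0, 0,0,0.35,0,0,0,0.5, 0.05,0,0.45,0,0,0,0.5, 0.05,0,0.45,0,0,0,0.5, 0.05,0,0.45,0,0,0,0.5]'
python3 - <<'E'
from cell import *
from h import *
o=observe();r=read_camera("wrist");P=cloud(r,wristT(o,r));cv2.imwrite("pics/w4.png",r["color"][:,:,::-1])
np.savez("w4.npz",P=P,**r);print(o["eef_pos"],o["ee_rot"])
E
```

```text
clock: 9.9
eef_pos: [0.5639, -0.0716, 0.1416]
ee_rot: [3.141, -0.003, 3.078]
contact_force: [-0.5, -0.0, 0.3]
grip_width: 0.0003
gripper_force: 0.0
clock: 10.4
eef_pos: [0.5819, -0.072, 0.2817]
ee_rot: [-3.14, 0.006, 3.079]
contact_force: [-0.3, -0.3, -1.7]
grip_width: 0.0432
gripper_force: 0.0
[ 0.58185369 -0.07203004  0.28171056] [-3.14013252  0.00612144  3.07912002]
```

View pics/w4.png

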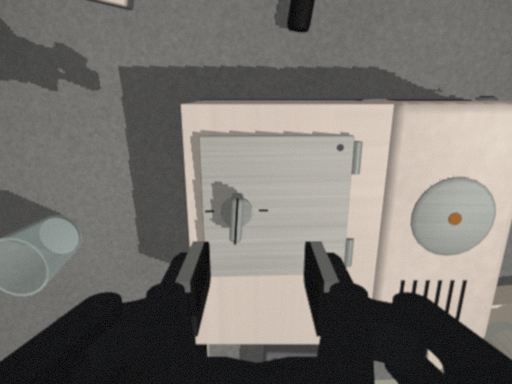

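The hatch is down. The wing is at about (237,220), nearly along the hinge line, and the two marks are at (210,211) and (263,211). I'll measure the wing's centre and angle from the depth map.

Run:
```python
from h import *
d=dict(np.load("w4.npz"));P=d["P"];z=P[...,2]
v=(d["z_map"]>0)
s=np.zeros_like(v);s[180:260,210:270]=1
m=v&s&(z>.155)&(z<.175);q=P[m]
print("wing",len(q),np.median(q,0),np.ptp(q,0));rc=cv2.minAreaRect(q[:,:2].astype(np.float32));print(rc)
c=np.cov(q[:,:2].T);w,V=np.linalg.eigh(c);print("dir",np.degrees(np.arctan2(V[1,1],V[0,1])))
for v0,u0 in((160,230),(160,330),(260,225),(260,290)):print(P[v0,u0])
m=v&(z>.134)&(z<.146);k=np.zeros_like(v);k[130:240,195:355]=1
q=P[m&k];print("plate",cv2.minAreaRect(q[:,:2].astype(np.float32)))
A=np.c_[q[:,:2],np.ones(len(q))];print(np.linalg.lstsq(A,q[:,2],rcond=None)[0])
```

```text
wing 572 [ 0.60412135 -0.09031191  0.16715672] [0.03819738 0.01308799 0.01476653]
((0.6067023277282715, -0.09062971919775009), (0.01006249338388443, 0.038577236235141754), 82.9625473022461)
dir 172.69422364120365
[ 0.56179229 -0.09315419  0.14069712]
[ 0.56763456 -0.00883758  0.1373877 ]
[ 0.65356138 -0.10539591  0.14187383]
[ 0.65910939 -0.04588533  0.13827723]
plate ((0.5910869836807251, -0.05446760356426239), (0.1326562613248825, 0.09464171528816223), 86.24806213378906)
[ 0.0005895  -0.05029262  0.1358767 ]
```

The wing centre is about (0.607,-0.091) with its top at z≈0.168, and it is at about 0.06 rad. The next move aligns the tool, goes down and grips the wing.

```bash
python3 -m crank '[0.083,-0.063,-0.1,0,0,-0.04,0.5, 0.083,-0.063,-0.2,0,0,-0.04,0.5, 0.083,-0.063,-0.3,0,0,-0.04,0.5, 0.083,-0.063,-0.38,0,0,-0.04,0.5, 0.083,-0.063,-0.43,0,0,-0.04,0.5, 0.083,-0.063,-0.435,0,0,-0.04,0.3, 0.083,-0.063,-0.435,0,0,-0.04,0, 0.083,-0.063,-0.435,0,0,-0.04,0, 0.083,-0.063,-0.435,0,0,-0.04,0, 0.083,-0.063,-0.435,0,0,-0.04,0, 0.083,-0.063,-0.435,0,0,-0.04,0]' 90
```

```text
clock: 11.37
eef_pos: [0.6025, -0.0907, 0.1468]
ee_rot: [-3.141, -0.006, 3.016]
contact_force: [-5.8, -0.3, -7.7]
grip_width: 0.0081
gripper_force: 89.4
```

```bash
python3 -m crank '[0,0,0,0,0,0,0.3, 0,0,0,0,0,0,0.3, 0.007,0,0.005,0,0,0,0.3, 0.015,0,0.005,0,0,0,0.3, 0.015,0,0.005,0,0,0,0.3, 0.015,0,0.005,0,0,0,0, 0.015,0,0.005,0,0,0,0, 0.015,0,0.005,0,0,0,0, 0.015,0,0.005,0,0,0,0, 0.015,0,0.005,0,0,0,0]'
python3 -c "
from cell import *;o=observe();print(o['eef_pos'],o['contact_force'],o['torque'])"
```

```text
clock: 12.2
eef_pos: [0.6099, -0.0914, 0.1499]
ee_rot: [-3.141, 0.001, 3.016]
contact_force: [2.9, -2.7, -1.3]
grip_width: 0.0077
gripper_force: 90.8
[ 0.60994659 -0.09144678  0.1499249 ] [ 2.93584142 -2.69790728 -1.32133033] [-0.84542404 -0.29475464  0.00945179]
```

```bash
python3 -m crank '[0,0,-0.007,0,0,0,0, 0,0,-0.014,0,0,0,0, 0,0,-0.018,0,0,0,0, 0,0,-0.018,0,0,0,0]'
```

```text
clock: 12.53
eef_pos: [0.61, -0.0922, 0.1457]
ee_rot: [-3.14, 0.002, 3.015]
contact_force: [-1.8, -5.7, 8.5]
grip_width: 0.0077
gripper_force: 91.3
```

```bash
python3 -m crank '[0,0,-0.004,0,0,-0.03,0, 0,0,-0.004,0,0,-0.08,0, 0,0,-0.004,0,0,-0.13,0, 0,0,-0.004,0,0,-0.18,0, 0,0,-0.004,0,0,-0.23,0, 0,0,-0.004,0,0,-0.28,0, 0,0,-0.004,0,0,-0.33,0, 0,0,-0.004,0,0,-0.38,0, 0,0,-0.004,0,0,-0.43,0, 0,0,-0.004,0,0,-0.48,0, 0,0,-0.004,0,0,-0.5,0, 0,0,-0.004,0,0,-0.5,0]'
python3 -c "
from cell import *;o=observe();print(o['eef_pos'],o['contact_force'],o['torque'])"
```

```text
clock: 13.53
eef_pos: [0.6095, -0.0936, 0.1455]
ee_rot: [-3.14, 0.004, 2.227]
contact_force: [-5.0, -9.6, 11.6]
grip_width: 0.0076
gripper_force: 92.0
[ 0.60952125 -0.09356122  0.14545784] [-5.01758752 -9.5764548  11.62700787] [-1.39653434  0.68638603 -0.01475843]
```

```bash
python3 -m crank '[-0.002,-0.006,-0.002,0,0,-0.05,0, -0.002,-0.006,-0.002,0,0,-0.1,0, -0.002,-0.006,-0.002,0,0,-0.15,0, -0.002,-0.006,-0.002,0,0,-0.2,0, -0.002,-0.006,-0.002,0,0,-0.25,0, -0.002,-0.006,-0.002,0,0,-0.3,0, -0.002,-0.006,-0.002,0,0,-0.35,0, -0.002,-0.006,-0.002,0,0,-0.4,0, -0.002,-0.006,-0.002,0,0,-0.44,0, -0.002,-0.006,-0.002,0,0,-0.47,0, -0.002,-0.006,-0.002,0,0,-0.48,0, -0.002,-0.006,-0.002,0,0,-0.48,0]'
python3 -c "
from cell import *;o=observe();print(o['eef_pos'],o['contact_force'],o['torque'])"
```

```text
clock: 14.53
eef_pos: [0.6082, -0.0943, 0.1454]
ee_rot: [3.141, 0.003, 1.476]
contact_force: [-8.3, -5.8, 17.3]
grip_width: 0.0077
gripper_force: 93.0
[ 0.60824874 -0.09427248  0.14539582] [-8.34304028 -5.81497416 17.26378314] [-0.9767271   1.07968451  0.59032678]
```

There is 0.59 N m against the stop, so the quarter turn is done. I'll release and look.

```bash
python3 -m crank '[0,0,0.008,0,0,0,0.2, 0,0,0.008,0,0,0,0.4, 0,0,0.008,0,0,0,0.4, 0,0,0.1,0,0,0,0.4, 0,0,0.2,0,0,0,0.4, 0,0,0.3,0,0,0,0.4, 0,0,0.42,0,0,0,0.4, 0,0.1,0.45,0,0,0,0.4, 0,0.1,0.45,0,0,0,0.4, 0,0.1,0.45,0,0,0,0.4]'
python3 - <<'E'
from cell import *
from h import *
o=observe();r=read_camera("wrist");P=cloud(r,wristT(o,r));cv2.imwrite("pics/w5.png",r["color"][:,:,::-1])
z=P[...,2];v=(r["z_map"]>0)&(np.hypot(P[...,0]-.608,P[...,1]+.092)<.03)
q=P[v&(z>.153)&(z<.175)]
print(o["eef_pos"],len(q),np.median(q,0),cv2.minAreaRect(q[:,:2].astype(np.float32)))
w=(r["z_map"]>0)&(abs(P[...,0]-.6)<.055)&(P[...,1]>-.11)&(P[...,1]<-.02)&(abs(z-.138)<.005)
q=P[w];A=np.c_[q[:,:2],np.ones(len(q))];print(len(q),np.linalg.lstsq(A,q[:,2],rcond=None)[0])
E
```

```text
clock: 15.37
eef_pos: [0.609, -0.061, 0.2778]
ee_rot: [3.141, -0.001, 1.478]
contact_force: [0.3, -0.1, -0.5]
grip_width: 0.0339
gripper_force: 0.0
[ 0.60903414 -0.06103243  0.27776366] 575 [ 0.60715988 -0.08857496  0.16457049] ((0.6070501804351807, -0.09115438163280487), (0.039175983518362045, 0.00995623879134655), 86.36415100097656)
12454 [-0.00114397 -0.02580679  0.13653674]
```

View pics/w5.png

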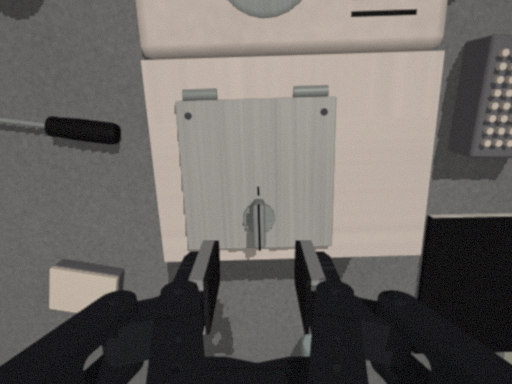

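The image shows the wing and slot at (259,225) in line with the marks, square to the hinge. The plate stands off by 0.026 rad, so it is fastened. The last stage is to press on press_spot with shut fingers.

```bash
python3 -m crank '[-0.152,-0.093,0,0,0,0,0, -0.152,-0.093,-0.1,0,0,0,0, -0.152,-0.093,-0.2,0,0,0,0, -0.152,-0.093,-0.3,0,0,0,0, -0.152,-0.093,-0.38,0,0,0,0, -0.152,-0.093,-0.43,0,0,0,0, -0.152,-0.093,-0.44,0,0,0,0, -0.152,-0.093,-0.44,0,0,0,0, -0.152,-0.093,-0.44,0,0,0,0]'
python3 -m crank '[0,0,-0.01,0,0,0,0, 0,0,-0.02,0,0,0,0, 0,0,-0.03,0,0,0,0, 0,0,-0.035,0,0,0,0, 0,0,-0.035,0,0,0,0]'
```

```text
clock: 16.17
eef_pos: [0.5634, -0.0909, 0.1454]
ee_rot: [-3.141, -0.0, 1.476]
contact_force: [-0.2, -0.1, 0.6]
grip_width: -0.0
gripper_force: 0.0
clock: 16.58
eef_pos: [0.564, -0.091, 0.1361]
ee_rot: [3.139, 0.001, 1.476]
contact_force: [0.2, -0.7, 5.0]
grip_width: -0.0002
gripper_force: 2.2
```

```bash
python3 -m crank '[0,0,-0.004,0,0,0,0, 0,0,-0.008,0,0,0,0, 0,0,-0.008,0,0,0,0]'
python3 -m crank '[0,0,-0.003,0,0,0,0, 0,0,-0.003,0,0,0,0, 0,0,-0.003,0,0,0,0, 0,0,-0.003,0,0,0,0]'
```

```text
clock: 16.83
eef_pos: [0.5641, -0.091, 0.136]
ee_rot: [3.138, 0.002, 1.477]
contact_force: [-6.2, 1.0, 18.0]
grip_width: -0.0003
gripper_force: 9.4
clock: 17.17
eef_pos: [0.5641, -0.091, 0.1359]
ee_rot: [3.137, 0.002, 1.477]
contact_force: [-6.9, -0.0, 23.7]
grip_width: 0.0003
gripper_force: 11.8
```

Run:
```python
from cell import *
from h import *
o=observe();r=read_camera("top");P=cloud(r,r["world_from_camera"]);z=P[...,2]
r2=read_camera("wrist");Q=cloud(r2,wristT(o,r2));zz=Q[...,2]
w=(r2["z_map"]>0)&(abs(Q[...,0]-.61)<.05)&(Q[...,1]>-.11)&(Q[...,1]<-.01)&(abs(zz-.137)<.005)
q=Q[w];A=np.c_[q[:,:2],np.ones(len(q))];print(len(q),np.linalg.lstsq(A,q[:,2],rcond=None)[0])
print(observe()["contact_force"])
```

```text
48612 [-0.00232173 -0.00421447  0.13708283]
[-7.20773955  1.64376776 24.06807466]
```

The plate is flat (tilt ≈0) under a steady 24 N press, so I'm handing the job in.

```bash
python3 -c "
from cell import *;print(job_done())"
```

```text
the job is handed in; nothing more can be done
None
```

The short canister is seated, the hatch is shut with its fastener turned to the marks, and I handed the job in at about 17 s with the fingers still pressing the plate flat at about 24 N.

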